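# Size an unmarked seal-driver disc in the stepped bore gauge

## Robot

A 6-joint arm with a two-finger parallel gripper is mounted at the origin on the work surface. World frame = base frame: x ahead of the robot, y to its left, z up, the work surface at z = 0. Lengths are in m, angles in degrees, forces in N, time in s.
With the tool pointing down it reaches from about 0.35 to 0.875 m from the base axis. Payload 4.2 kg.
Tool frame: the origin (TCP) lies on the front face of the gripper's body, between the roots of the fingers; the fingertips stand 70 mm ahead of it and the grasp point (between the pads) lies 51 mm ahead of it; x points along the fingers, y is the direction in which the jaws open and shut, and the axes are right-handed (so a half turn about x gives the same grasp; the last joint's range is limited). The gripper opens to 87 mm and grips with 3 to 60 N. Pads are 19 mm wide; open, the fingers measure 117 mm over their backs; the gripper's body (75 mm by 190 mm) begins 51 mm behind the grasp point.
Start: joints at [86.15, 22.042, 0.453, 0, -68.411, -14.817], TCP at [0.2, 0.592, 0.292] pointing down, gripper open.
Joint ranges: [-179.83, 179.83], [-69.29, 118.12], [-61.27, 80.66], [-181.25, 117.63], [-171.15, -9.14], [-177.46, 177.46]. Speed limits (degrees/s): [159.86, 159.86, 180, 180, 180, 180].

## Interface

Orientations are given as a 3x3 rotation matrix whose columns are the frame's x, y, z axes.
In Python, from station import r, viewer, spotter gives the robot as it stands.
- The arm moves only by the tool move_arm, never from a script. Its argument "series" is a list that holds one entry, the list of rows, each a list of 7 numbers: the turn, a rotation vector about the world's x, y, z scaled (see below), then the shift along the world's x, y, z scaled (see below), then the opening, from 0 (shut) to 1 (fully open). A call has 1 to 20 rows; each row shifts and turns the pose as measured when the row begins; what a row does not reach is not made up. The controller multiplies each number of a shift by 60 mm and each number of a turn by 8 degrees. A row lasts 1/8 s, in which the tool goes at most 62.5 mm and 10.7 degrees, less where a joint would pass 70% of its speed; a pose out of reach is approached as far as the arm can. A call with a number of a shift or a turn outside -1 to 1 is refused whole. A call with a gripper value outside its range is refused whole. The fingers move at their own pace and stop on an object; the grip force is fixed at half the most. Time passes only in rows, so rows that do not move let the fingers close. It gives the time, the measured TCP pose, the force and the opening at its end, in the units of the state.
- r.sense(): the state, without advancing time (a new reading comes with each control period).
- viewer.capture(name): name is "scene" or "top"; returns (picture, depth): 400x640x3 uint8, red, green, blue; 400x640 float32, m along the optical axis (not along the pixel's ray), 0 where there is no reading.
- viewer.camera_params(name): a dict with "mtx" (3x3 intrinsics, pixels), "dist_coeffs" ([k1, k2, p1, p2, k3] as OpenCV has them; the pictures are not rectified), "pose" (4x4, takes a point from camera to world coordinates). Camera axes: x right, y down, z forward; pixel columns grow to the right and rows downward; lengths in m; the calibration is good to about 2 mm. A picture is of the moment at which its call begins. camera_params takes no time and is no camera call.
- r.finish_job(): hands the job in, once; it reports no verdict.
Trained networks look in the newest picture that a camera, given by its name, has taken for a name from the list of things; names that differ only in an ending like _2 or _b are one class to them, and where a whole thing is asked for, a point or a joint stands for the part that bears it (a point fixed in the world has none). Each returns a list of dicts, best first, with "conf" (0 to 1); they miss things now and then, are a little off and sometimes report something else, mostly with a low value. They report only what shows in the picture. A call takes as long as a camera call. They do not tell look-alikes from the thing itself.
- spotter.find_in(camera, name): "centre" ([column, row] in pixels, amid what is visible of it).
- spotter.trace(camera, name): "mask" (400x640 bool, what is visible of it) and "centre" ([column, row] in pixels, amid what is visible of it).
The state is a dict: "time_s": time; "joints": joint angles; "joint_velocities": joint speeds; "effort": joint torques, N m; "tcp_pos": TCP position; "ee_rot": TCP orientation; "wrist_force": force on the tool from outside, world axes, zero at the start; "moment": the same for the moment, N m; "gripper_width": opening from 0.0 (shut) to 1.0 (fully open).
Only numpy, scipy, OpenCV 4.12 (cv2) and the standard library are available. Lean on these libraries where they do the work, as an engineer would, in place of code of your own. Each camera call takes 0.05 s, during which the arm holds its last target.

## Task

The size mark has worn off the brass driver disc on the rubber mat. Take it by its boss and try it in the stepped gauge, one step after another from the smallest bore upward, setting it down slowly and pressing only lightly, until it enters; never let it into a bore bigger than the one that fits it. Push it fully home in that bore and let go, and leave the discs in the tray and the other things on the bench alone.

Things in the scene. Friction and masses are not known exactly. Their poses are not given: they have to be found in the camera images.
- disc_a: brass driver disc: disc 14 mm thick (foot chamfered 1.3 mm), on it a boss 22 mm in diameter and 24 mm tall, 0.1 to 0.3 kg. Its diameter, 30 to 45 mm, differs from the other discs' and is unknown: the mark is worn off. It fits one step of the gauge (0.6 mm play all round), smaller ones refuse it. The disc alone on the mat is the job. Origin: centre of underside, z up.
- disc_b: brass driver disc: disc 14 mm thick (foot chamfered 1.3 mm), on it a boss 22 mm in diameter and 24 mm tall, 0.1 to 0.3 kg. Its diameter, 30 to 45 mm, differs from the other discs' and is unknown: the mark is worn off. It fits one step of the gauge (0.6 mm play all round), smaller ones refuse it. The disc alone on the mat is the job. Origin: centre of underside, z up.
- disc_c: brass driver disc: disc 14 mm thick (foot chamfered 1.3 mm), on it a boss 22 mm in diameter and 24 mm tall, 0.1 to 0.3 kg. Its diameter, 30 to 45 mm, differs from the other discs' and is unknown: the mark is worn off. It fits one step of the gauge (0.6 mm play all round), smaller ones refuse it. The disc alone on the mat is the job. Origin: centre of underside, z up.
- gauge: stepped bore gauge: fixed aluminium staircase block, 74 mm (its x) by 240 mm (its y), four treads 60 mm long, 24 to 36 mm high, rising 4 mm each towards its +y, a blind bore in each; 1 to 4 black dots count the steps. A seated disc's flat top stands 4 mm above the tread. Over 60 N bruises it: touch down slower than 15 mm/s, press with a few N. Origin: centre of underside.
- gauge_step1 (a point): centre of the mouth of the first (smallest) bore of the gauge, level with the top of its tread, 24 mm above the bench. Bore 31.2 mm in diameter (a disc of 30 mm nominal fits), 10 mm deep with a flat floor. Axes as gauge.
- gauge_step2 (a point): centre of the mouth of the second bore of the gauge, level with the top of its tread, 28 mm above the bench. Bore 36.2 mm in diameter (a disc of 35 mm nominal fits), 10 mm deep with a flat floor. Axes as gauge.
- gauge_step3 (a point): centre of the mouth of the third bore of the gauge, level with the top of its tread, 32 mm above the bench. Bore 41.2 mm in diameter (a disc of 40 mm nominal fits), 10 mm deep with a flat floor. Axes as gauge.
- gauge_step4 (a point): centre of the mouth of the fourth (largest) bore of the gauge, level with the top of its tread, 36 mm above the bench. Bore 46.2 mm in diameter (a disc of 45 mm nominal fits), 10 mm deep with a flat floor. Axes as gauge.
- mat: black rubber mat, 130 x 130 x 4 mm, fixed to the bench; a single disc lies on it. Origin: centre of its underside.
- tray: red open tray, 110 mm (its x) by 190 mm (its y), 22 mm high, floor and walls 4 mm, fixed; two discs stand in it. Origin: centre of its underside.
- driver_handle: loose driver handle lying on the bench, black grip and steel rod, 192 mm along its x, 24 mm thick; bystander. Origin: underside, middle.
- oil_bottle: red oil bottle, 84 mm in diameter, 210 mm tall, loose; bystander. Origin: centre of its underside.
- air_filter: round air filter, 130 mm in diameter, 75 mm tall, loose; bystander. Origin: centre of its underside.
Things that resemble listed ones, but are neither listed nor needed, are in the scene too. What is shaped like the disc_c but red is not meant.

How it is judged:
By the outcome, as a careful person would: the job done as asked, in the order asked, and still so for the second after the job is handed in, with the robot touching nothing.
It also fails if it takes over 67 s, if anything falls off the work surface, if the arm or the gripper's body presses on something with over 40 N, if the wrist force passes 120 N, or if a joint passes its speed limit or range.

## Working session

There is one attempt and no reset: what is moved stays moved. The work goes in short steps, Python scripts to look and compute and a tool call to move; the robot and the scene stay as the last step left them, time stands still between calls to the robot, and variables do not carry over. Pictures are saved under pics/ and viewed, and the job is handed in when it is done.

Besides the shell and the picture viewer there is one more tool, called after ">>>" as name(argument=value, ...) on one line, values as JSON. move_arm: Moves the arm, as the interface text tells. Its arguments: {"type":"object","properties":{"series":{"type":"array","items":{"type":"array","items":{"type":"array","items":{"type":"number","minimum":-1,"maximum":1}}}}},"required":["series"]}

```bash
ls; mkdir -p pics; python3 - <<'E'
from station import r, viewer, spotter
import cv2,json
s=r.sense();print({k:(v if not hasattr(v,'tolist') else v.tolist()) for k,v in s.items()})
for n in("scene","top"):
    p,d=viewer.capture(n);cv2.imwrite(f"pics/{n}0.png",p[:,:,::-1]);print(n,viewer.camera_params(n))
E
```

```text
pics
{'time_s': 0.0, 'joints': [86.15248920435178, 22.089946451712922, 0.38132467611269183, -0.028770786801265123, -68.41232188933397, -14.81605271278796], 'joint_velocities': [0.06315128326141271, -0.050576250177346405, 0.04167060932838551, 0.026697876933845517, 0.03879403065783389, -0.005035491581894372], 'effort': [0.000996076560113579, -39.06721472740173, 18.740379810333252, 4.219701290130615, 0.010910698038060218, -0.0001955078232640517], 'tcp_pos': [0.19984476009299001, 0.5917162369603487, 0.2911791548919881], 'ee_rot': [[-0.0006075086615971049, -0.3201854013909642, -0.9473547063636371], [-0.002074731720710453, -0.9473524386617911, 0.32018596541673133], [-0.9999976632080263, 0.002160022607369517, -8.877399670207675e-05]], 'wrist_force': [-0.8194689170666547, -0.44239388985923656, -0.5681253724715772], 'moment': [0.032244865272849775, 0.049181308106175076, 0.019089206347468024], 'gripper_width': 0.9986377390952075}
scene {'mtx': array([[479.22055855,   0.        , 327.4773833 ],
       [  0.        , 479.22055855, 213.29876131],
       [  0.        ,   0.        ,   1.        ]]), 'dist_coeffs': array([-0.0084516,  0.       ,  0.       ,  0.       ,  0.       ]), 'pose': array([[-0.88053014,  0.24796169, -0.40395752,  0.96132092],
       [ 0.47365462,  0.49237391, -0.73021862,  0.88020629],
       [ 0.01783191, -0.83431585, -0.55099827,  0.71082874],
       [ 0.        ,  0.        ,  0.        ,  1.        ]])}
top {'mtx': array([[496.81576979,   0.        , 317.60201249],
       [  0.        , 496.81576979, 199.7329532 ],
       [  0.        ,   0.        ,   1.        ]]), 'dist_coeffs': array([-0.02115444,  0.        ,  0.        ,  0.        ,  0.        ]), 'pose': array([[-0.06145236, -0.97289495,  0.2229328 ,  0.18088878],
       [-0.99809332,  0.0611908 , -0.0080875 ,  0.01552388],
       [-0.00577315, -0.22300473, -0.97480027,  1.46087029],
       [ 0.        ,  0.        ,  0.        ,  1.        ]])}
```

View pics/scene0.png

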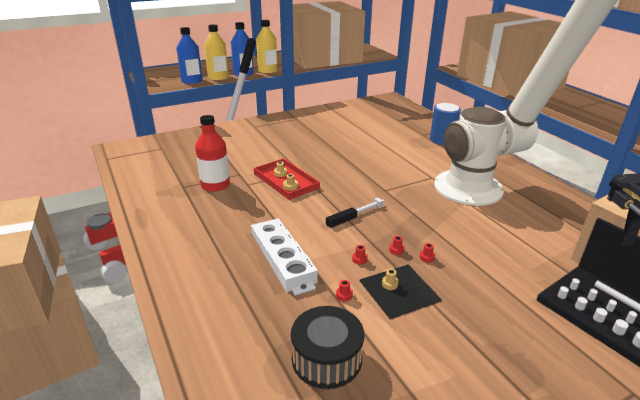

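View pics/top0.png

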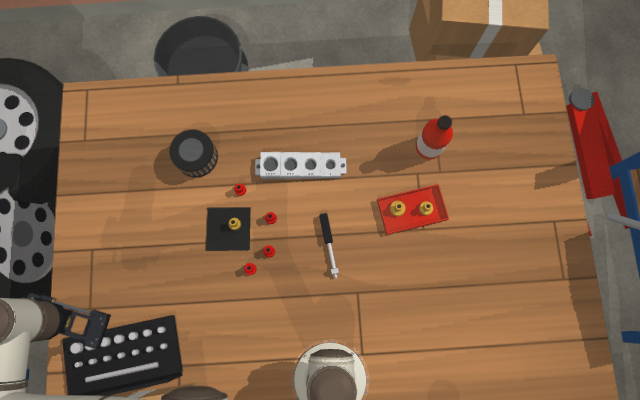

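```bash
cat > h.py <<'E'
from station import r, viewer, spotter
import cv2,numpy as np
def ray(cam,uv):
    P=viewer.camera_params(cam);uv=np.array(uv,float).reshape(-1,1,2)
    n=cv2.undistortPoints(uv,P['mtx'],P['dist_coeffs']).reshape(-1,2)
    d=np.c_[n,np.ones(len(n))]@P['pose'][:3,:3].T
    return P['pose'][:3,3],d
def at_z(cam,uv,z):
    o,d=ray(cam,uv);return o+d*((z-o[2])/d[:,2])[:,None]
def proj(cam,X):
    P=viewer.camera_params(cam);T=np.linalg.inv(P['pose'])
    return cv2.projectPoints(np.array(X,float).reshape(-1,3),cv2.Rodrigues(T[:3,:3])[0],T[:3,3],P['mtx'],P['dist_coeffs'])[0].reshape(-1,2)
def cloud(cam,dep):
    P=viewer.camera_params(cam);v,u=np.mgrid[0:400,0:640]
    n=cv2.undistortPoints(np.stack([u,v],-1).reshape(-1,1,2).astype(float),P['mtx'],P['dist_coeffs']).reshape(400,640,2)
    c=np.dstack([n,np.ones((400,640))])*dep[...,None]
    return c@P['pose'][:3,:3].T+P['pose'][:3,3]
def crop(p,x0,y0,x1,y1,k,f):
    cv2.imwrite(f,cv2.resize(p[y0:y1,x0:x1,::-1],None,fx=k,fy=k,interpolation=cv2.INTER_CUBIC))
E
python3 - <<'E'
from h import *
for c in("top","scene"):
    p,d=viewer.capture(c); np.savez(f"{c}0.npz",p=p,d=d)
    for n in("disc_a","gauge","mat","tray"):
        for o in spotter.trace(c,n):
            m=o['mask'];X=cloud(c,d)[m&(d>0)]
            print(c,n,round(o['conf'],2),np.round(o['centre'],1),m.sum(),np.round(np.median(X,0),4),np.round(np.percentile(X[:,2],[5,50,95]),4))
p=np.load("top0.npz")['p'];crop(p,200,140,360,280,5,"pics/t1.png")
p=np.load("scene0.npz")['p'];crop(p,245,210,445,320,4,"pics/s1.png")
E
```

```text
top disc_a 0.61 [427.1 206.2] 140 [ 0.4647 -0.3116  0.0209] [0.0122 0.0209 0.0445]
top disc_a 0.59 [248.1 270.1] 114 [0.3185 0.2112 0.019 ] [0.0108 0.019  0.0414]
top disc_a 0.56 [265.1 250. ] 116 [0.367  0.1549 0.0191] [0.0104 0.0191 0.0424]
top disc_a 0.52 [399.4 211.8] 180 [ 0.4692 -0.2287  0.0199] [0.0133 0.0199 0.0452]
top disc_a 0.45 [272.8 216.4] 73 [0.4635 0.1444 0.0315] [0.0129 0.0315 0.0412]
top gauge 0.87 [300.  166.3] 2198 [0.621  0.0509 0.0263] [0.0081 0.0263 0.037 ]
top mat 0.58 [224.8 230.9] 1860 [0.4408 0.2784 0.0039] [-0.0017  0.0039  0.0101]
top tray 0.84 [412.  207.7] 1989 [ 0.4647 -0.2793  0.005 ] [-0.001   0.005   0.0228]
scene disc_a 0.79 [386.6 278.4] 273 [0.4608 0.2606 0.0181] [0.0042 0.0181 0.0414]
scene disc_a 0.67 [356.8 258.5] 183 [0.4735 0.154  0.0166] [0.0044 0.0166 0.0375]
scene disc_a 0.67 [344.8 290.8] 284 [0.5652 0.243  0.0145] [0.0013 0.0145 0.0373]
scene disc_a 0.65 [286.1 258.6] 2752 [0.628  0.0891 0.0245] [0.0045 0.0245 0.0349]
scene disc_a 0.6 [396.3 245.3] 205 [0.374  0.1636 0.0155] [0.0023 0.0155 0.0374]
scene disc_a 0.51 [290.4 183.1] 176 [ 0.477  -0.2229  0.0167] [0.0053 0.0167 0.0399]
scene disc_a 0.49 [427.  253.7] 262 [0.3266 0.2189 0.0133] [-0.0017  0.0133  0.0374]
scene disc_a 0.45 [277.8 170.7] 131 [ 0.4728 -0.3076  0.0171] [0.0059 0.0171 0.0397]
scene gauge 0.92 [285.6 258.6] 2736 [0.6278 0.0909 0.0245] [0.0043 0.0245 0.0349]
scene mat 0.58 [400.4 291.1] 2187 [0.4499 0.2873 0.0026] [0.0003 0.0026 0.0046]
scene tray 0.56 [284.2 177.3] 1079 [ 0.4735 -0.2703  0.0062] [-0.0003  0.0062  0.0198]
```

View pics/t1.png

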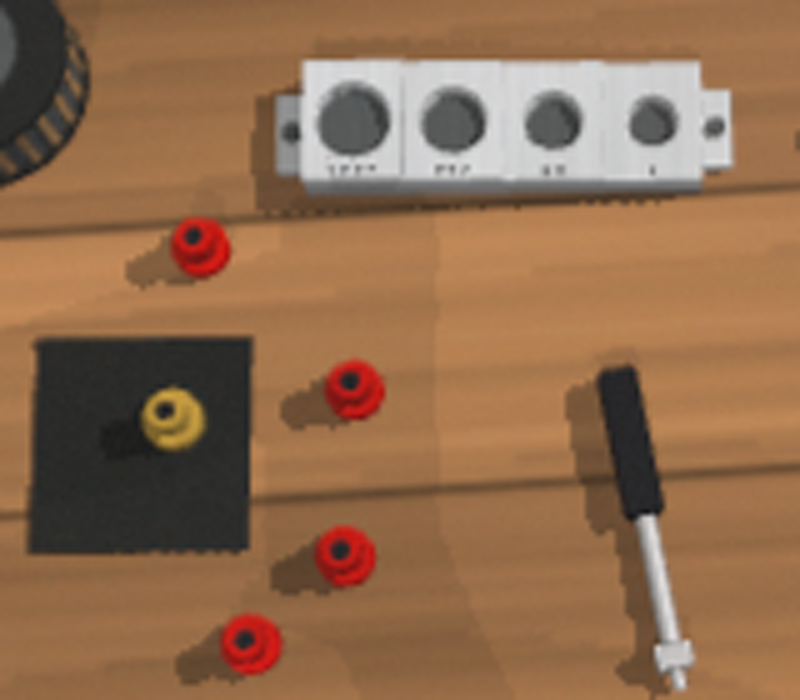

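View pics/s1.png

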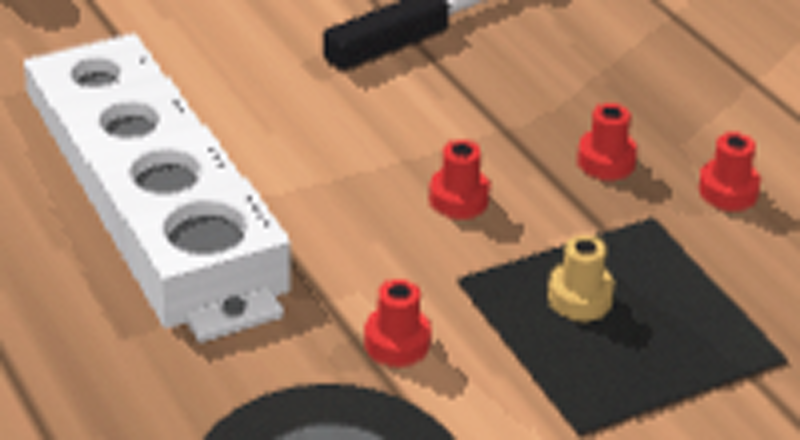

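```bash
cat > fit.py <<'E'
from h import *
from scipy.optimize import minimize
def circ(x,y,z,R,n=64):
    t=np.linspace(0,2*np.pi,n,endpoint=False);return np.c_[x+R*np.cos(t),y+R*np.sin(t),np.full(n,z)]
def render(cam,hulls,x0,y0,x1,y1,k=8):
    im=np.zeros(((y1-y0)*k,(x1-x0)*k),np.uint8)
    for H in hulls:
        q=((proj(cam,H)-[x0,y0]+.5)*k-.5)
        h=cv2.convexHull(q.astype(np.float32))
        cv2.fillConvexPoly(im,np.round(h*16).astype(np.int32),255,shift=4)
    return cv2.resize(im,(x1-x0,y1-y0),interpolation=cv2.INTER_AREA)/255.
def discmodel(x,y,z,R):
    return [np.r_[circ(x,y,z,R-.0013),circ(x,y,z+.0013,R),circ(x,y,z+.014,R)],np.r_[circ(x,y,z+.014,.011),circ(x,y,z+.038,.011)]]
E
python3 - <<'E'
from fit import *
A={c:np.load(f"{c}0.npz")['p'] for c in("top","scene")}
B={"top":(222,210,248,236),"scene":(376,262,404,296)}
soft={}
for c,(x0,y0,x1,y1) in B.items():
    q=A[c][y0:y1,x0:x1].astype(float)
    f=np.clip((q[...,0]-q[...,2]-10)/70,0,1)   # r-b of brass vs black mat
    m=f>.5
    hull=np.zeros(m.shape,np.uint8)
    mm=cv2.morphologyEx(m.astype(np.uint8),cv2.MORPH_CLOSE,np.ones((5,5)))
    # fill hole
    cnt,_=cv2.findContours(m.astype(np.uint8),cv2.RETR_EXTERNAL,cv2.CHAIN_APPROX_NONE)
    cv2.drawContours(hull,cnt,-1,1,-1)
    er=cv2.erode(hull,np.ones((3,3)))
    soft[c]=np.where(er>0,1,f)
    print(c,hull.sum())
def cost(p,cams):
    e=0
    for c in cams: e+=((render(c,discmodel(p[0],p[1],.004,p[2]),*B[c])-soft[c])**2).sum()
    return e
for cams in(("top",),("scene",),("top","scene")):
    s=minimize(cost,[.462,.262,.02],args=(cams,),method="Nelder-Mead",options=dict(initial_simplex=[[.462,.262,.02],[.467,.262,.02],[.462,.267,.02],[.462,.262,.0165]],xatol=1e-5,fatol=1e-3))
    print(cams,np.round(s.x*1000,2),s.fun)
# bores
D=np.array([.0312,.0362,.0412,.0462]);Z=np.array([.024,.028,.032,.036])
for c in A:
    g=cv2.cvtColor(A[c],cv2.COLOR_RGB2GRAY);g=cv2.resize(g,None,fx=4,fy=4,interpolation=cv2.INTER_CUBIC)
    if c=="top": guess=[(330.5,164),(310.5,164),(290.5,164),(270.5,163.5)]
    else: guess=[(269,228),(277.5,240),(286.5,253),(296.5,267.5)]
    for i,(u,v) in enumerate(guess):
        w=16 if c=="top" else 20
        sub=g[int(v*4)-w*3:int(v*4)+w*3,int(u*4)-w*3:int(u*4)+w*3]
        for th in(150,175,195):
            n,l,st,ce=cv2.connectedComponentsWithStats((sub<th).astype(np.uint8))
            k=l[sub.shape[0]//2,sub.shape[1]//2]
            if k==0: print('no',c,i,th);continue
            cn=max(cv2.findContours((l==k).astype(np.uint8),cv2.RETR_EXTERNAL,cv2.CHAIN_APPROX_NONE)[0],key=len)[:,0]+[int(u*4)-w*3,int(v*4)-w*3]
            X=at_z(c,(cn+.5)/4-.5,Z[i])[:,:2]
            (cx,cy),rad=cv2.minEnclosingCircle((X*1000).astype(np.float32))
            # algebraic circle fit
            M=np.c_[2*X,np.ones(len(X))];a=np.linalg.lstsq(M,(X**2).sum(1),rcond=None)[0];R=np.sqrt(a[2]+a[0]**2+a[1]**2)
            print(c,i+1,th,np.round(a[:2]*1000,2),'D',np.round(2000*R,1),'enc',round(cx,2),round(cy,2),round(2*rad,1))
E
```

```text
top 125
scene 488
('top',) [456.03 254.61  17.73] 0.42090357711712134
('scene',) [455.83 253.51  17.5 ] 209.15713359853746
('top', 'scene') [456.06 253.97  17.53] 210.98178738161928
top 1 150 [617.76 -41.17] D 29.7 enc 618.03 -40.61 31.5
top 1 175 [618.01 -41.23] D 31.9 enc 618.13 -40.65 33.7
top 1 195 [618.24 -41.32] D 34.1 enc 618.19 -41.0 36.2
top 2 150 [620.42  18.64] D 34.4 enc 620.69 19.12 36.7
top 2 175 [620.76  18.8 ] D 36.6 enc 620.91 19.11 38.9
top 2 195 [620.99  18.86] D 38.9 enc 620.91 18.97 41.2
top 3 150 [623.47  78.45] D 38.9 enc 623.74 78.95 41.1
top 3 175 [623.94  78.7 ] D 41.3 enc 624.04 79.31 43.4
top 3 195 [624.09  79.05] D 43.6 enc 623.92 79.31 46.0
top 4 150 [626.4  138.19] D 44.0 enc 626.88 138.82 46.2
top 4 175 [626.79 138.3 ] D 46.1 enc 627.04 138.97 48.3
top 4 195 [626.93 138.48] D 48.2 enc 626.87 139.28 50.8
scene 1 150 [621.81 -35.88] D 21.7 enc 621.07 -36.53 28.8
scene 1 175 [619.79 -38.19] D 28.4 enc 619.0 -38.37 31.7
scene 1 195 [619.57 -38.47] D 30.5 enc 618.43 -38.63 34.0
scene 2 150 [624.62  24.01] D 26.3 enc 623.37 22.27 33.4
scene 2 175 [622.71  21.35] D 32.8 enc 622.49 20.89 35.5
scene 2 195 [622.49  21.13] D 34.7 enc 622.49 20.87 37.3
scene 3 150 [627.92  84.03] D 31.0 enc 626.27 81.87 38.4
scene 3 175 [626.14  81.4 ] D 37.4 enc 625.86 81.42 40.1
scene 3 195 [625.67  81.01] D 39.5 enc 624.94 80.85 41.9
scene 4 150 [630.68 143.43] D 36.9 enc 629.36 141.71 43.8
scene 4 175 [628.86 140.74] D 42.8 enc 628.85 141.02 45.2
scene 4 195 [628.43 140.35] D 44.7 enc 627.98 140.21 46.5
```

```bash
python3 - <<'E'
from fit import *
p=np.load("scene0.npz")['p'];B=(379,273,402,293);x0,y0,x1,y1=B
q=p[y0:y1,x0:x1].astype(float);f=np.clip((q[...,0]-q[...,2]-10)/70,0,1);m=(f>.5).astype(np.uint8)
h=np.zeros_like(m);cv2.drawContours(h,cv2.findContours(m,cv2.RETR_EXTERNAL,cv2.CHAIN_APPROX_NONE)[0],-1,1,-1)
soft=np.where(cv2.erode(h,np.ones((3,3)),borderValue=1)>0,1,f)
print(h.sum())
for l in soft: print(''.join('%x'%int(v*15) for v in l))
for R in(None,.0175):
    c=lambda p:((render("scene",discmodel(p[0],p[1],.004,p[2] if R is None else R),*B)-soft)**2).sum()
    s=minimize(c,[.456,.254,.0175],method="Nelder-Mead",options=dict(initial_simplex=[[.456,.254,.0175],[.461,.254,.0175],[.456,.259,.0175],[.456,.254,.0195]],xatol=1e-5,fatol=1e-3));print(np.round(s.x*1000,2),s.fun)
E
```

```text
232
6000000ffffffffff900000
0000000ffffffffff300000
0000004fffffffffc100000
00001befffffffffc200000
0001cfffffffffffcb00000
0006ffffffffffffffa0000
0008fffffffffffffff1000
000effffffffffffffe8000
000fffffffffffffffe5000
000fffffffffffffffd4000
000fffffffffffffffd1000
000fffffffffffffffc1000
0009ffffffffffffffb0000
0007fffffffffffffca0000
00006defffffffffdb30000
000002cdfffffffdc400000
000000029dddddc84000000
00000000012551000000000
00000000000000000000000
00000000000000000000000
[456.39 254.49  17.38] 1.0078962565418323
[456.29 254.36  18.  ] 1.0495154140087408
```

>>> move_arm(series=[[[0, 0, 0.25, 0.533, -0.7, 0, 1], [0, 0, 0.25, 0.533, -0.7, 0, 1], [0, 0, 0.25, 0.533, -0.7, 0, 1], [0, 0, 0.25, 0.533, -0.7, 0, 1], [0, 0, 0.25, 0.533, -0.7, -0.3, 1], [0, 0, 0.25, 0.533, -0.7, -0.5, 1], [0, 0, 0.25, 0.533, -0.7, -0.5, 1], [0, 0, 0.25, 0.533, -0.7, -0.5, 1], [0, 0, 0, 0, 0, 0, 1]]])

```text
time_s: 1.72
tcp_pos: [0.4616, 0.2466, 0.1832]
ee_rot: [[0.004, -0.034, -0.999], [0.007, -0.999, 0.034], [-1.0, -0.008, -0.003]]
wrist_force: [0.2, 0.9, 0.2]
gripper_width: 0.999
```

>>> move_arm(series=[[[-0.05, 0.03, -0.1, -0.09, 0.13, 0, 1], [0, 0, 0, 0, 0, -0.5, 1], [0, 0, 0, 0, 0, -0.5, 1], [0, 0, 0, 0, 0, -0.2, 1], [0, 0, 0, 0, 0, 0, 1]]])

```text
time_s: 2.35
tcp_pos: [0.456, 0.2622, 0.1144]
ee_rot: [[0.008, -0.042, -0.999], [0.008, -0.999, 0.043], [-1.0, -0.008, -0.008]]
wrist_force: [-1.1, -0.6, -0.1]
gripper_width: 1.004
```

```bash
python3 - <<'E'
from h import *
s=r.sense();print(np.round(s['tcp_pos'],4),np.round(s['ee_rot'],4).tolist(),s['time_s'])
E
```

```text
[0.456  0.2622 0.1144] [[0.0079, -0.0425, -0.9991], [0.0076, -0.9991, 0.0425], [-0.9999, -0.0079, -0.0076]] 2.35
```

>>> move_arm(series=[[[-0.054, 0.057, -0.05, 0, -0.128, 0, 1], [0, 0, 0, 0, 0, 0, 1], [0, 0, 0, 0, 0, 0, 1]]])

```text
time_s: 2.72
tcp_pos: [0.4569, 0.2558, 0.1173]
ee_rot: [[0.004, -0.049, -0.999], [0.003, -0.999, 0.049], [-1.0, -0.004, -0.003]]
wrist_force: [-1.0, -0.3, -0.3]
gripper_width: 0.999
```

```bash
cat > st.py <<'E'
from h import *
s=r.sense();print(np.round(s['tcp_pos'],4),np.round(s['ee_rot'],4).tolist(),s['time_s'],np.round(s['wrist_force'],1),s['gripper_width'])
E
python3 st.py; python3 st.py
```

```text
[0.4569 0.2558 0.1173] [[0.0036, -0.0487, -0.9988], [0.0034, -0.9988, 0.0487], [-1.0, -0.0035, -0.0035]] 2.725 [-1.  -0.3 -0.3] 0.9987167357512836
[0.4569 0.2558 0.1173] [[0.0036, -0.0487, -0.9988], [0.0034, -0.9988, 0.0487], [-1.0, -0.0035, -0.0035]] 2.725 [-1.  -0.3 -0.3] 0.9987167357512836
```

>>> move_arm(series=[[[-0.025, 0.025, 0, -0.01, -0.02, -0.15, 1], [0, 0, 0, 0, 0, -0.15, 1], [0, 0, 0, 0, 0, -0.15, 1], [0, 0, 0, 0, 0, 0, 1], [0, 0, 0, 0, 0, 0, 1]]])

```text
time_s: 3.35
tcp_pos: [0.4562, 0.2541, 0.0881]
ee_rot: [[-0.001, -0.049, -0.999], [-0.001, -0.999, 0.049], [-1.0, 0.001, 0.001]]
wrist_force: [-0.1, -0.1, -0.3]
gripper_width: 1.0
```

```bash
python3 st.py
```

```text
[0.4562 0.2541 0.0881] [[-0.0007, -0.0494, -0.9988], [-0.0009, -0.9988, 0.0494], [-1.0, 0.001, 0.0006]] 3.35 [-0.1 -0.1 -0.3] 0.9995268565581376
```

>>> move_arm(series=[[[0, 0, 0, 0, 0, 0.04, 1], [0, 0, 0, 0, 0, 0, 0.25], [0, 0, 0, 0, 0, 0, 0.2], [0, 0, 0, 0, 0, 0, 0.2], [0, 0, 0, 0, 0, 0, 0.2], [0, 0, 0, 0, 0, 0, 0.2], [0, 0, 0, 0, 0, 0, 0.2]]])

```text
time_s: 4.22
tcp_pos: [0.4566, 0.2545, 0.0915]
ee_rot: [[0.001, -0.049, -0.999], [0.0, -0.999, 0.049], [-1.0, -0.0, -0.001]]
wrist_force: [-0.5, 0.9, 0.8]
gripper_width: 0.401
```

```bash
python3 st.py
```

```text
[0.4566 0.2545 0.0915] [[0.0007, -0.0492, -0.9988], [0.0004, -0.9988, 0.0492], [-1.0, -0.0004, -0.0007]] 4.225 [-0.5  0.9  0.8] 0.40147033281923933
```

Not yet closed; continue, then open and turn 90°.

>>> move_arm(series=[[[0, 0, 0, 0, 0, 0, 0.1], [0, 0, 0, 0, 0, 0, 0.1], [0, 0, 0, 0, 0, 0, 0.1], [0, 0, 0, 0, 0, 0, 0.1]]])

```text
time_s: 4.72
tcp_pos: [0.4565, 0.2543, 0.0915]
ee_rot: [[0.0, -0.049, -0.999], [0.0, -0.999, 0.049], [-1.0, -0.0, -0.0]]
wrist_force: [0.3, 0.0, 0.5]
gripper_width: 0.24
```

```bash
python3 st.py
```

```text
[0.4565 0.2543 0.0915] [[0.0004, -0.0492, -0.9988], [0.0001, -0.9988, 0.0492], [-1.0, -0.0001, -0.0004]] 4.725 [0.3 0.  0.5] 0.24048378942250193
```

>>> move_arm(series=[[[0, 0, 0, 0, 0, 0, 0.5], [0, 0, 0, 0, 0, 0, 0.5], [0, 0, 0, 0, 0, 0, 0.5], [0, 0, -0.9, 0, 0, 0, 0.5], [0, 0, -0.9, 0, 0, 0, 0.5], [0, 0, -0.9, 0, 0, 0, 0.5], [0, 0, -0.9, 0, 0, 0, 0.5], [0, 0, -0.9, 0, 0, 0, 0.5], [0, 0, -0.9, 0, 0, 0, 0.5], [0, 0, -0.9, 0, 0, 0, 0.5], [0, 0, -0.9, 0, 0, 0, 0.5], [0, 0, -0.9, 0, 0, 0, 0.5], [0, 0, -0.9, 0, 0, 0, 0.5], [0, 0, -0.5, 0, 0, 0, 0.5], [0, 0, 0, 0, 0, 0, 0.5], [0, 0, 0, 0, 0, 0, 0.5]]])

```text
time_s: 6.72
tcp_pos: [0.4567, 0.2547, 0.0914]
ee_rot: [[0.001, -0.988, -0.152], [-0.0, -0.152, 0.988], [-1.0, -0.001, -0.001]]
wrist_force: [0.2, -0.8, -0.6]
gripper_width: 0.5
```

```bash
python3 st.py
```

```text
[0.4567 0.2547 0.0914] [[0.0009, -0.9884, -0.1516], [-0.0004, -0.1516, 0.9884], [-1.0, -0.0008, -0.0005]] 6.725 [ 0.2 -0.8 -0.6] 0.500083992810986
```

>>> move_arm(series=[[[0, 0, -0.72, 0, 0, 0, 0.5], [0, 0, -0.72, 0, 0, 0, 0.5], [0, 0, 0, 0, 0, 0, 0.5], [0, 0, 0, 0, 0, 0, 0.5]]])

```text
time_s: 7.22
tcp_pos: [0.4567, 0.2547, 0.0914]
ee_rot: [[0.001, -0.999, 0.049], [-0.0, 0.049, 0.999], [-1.0, -0.001, -0.0]]
wrist_force: [0.2, 0.5, 0.3]
gripper_width: 0.503
```

```bash
python3 st.py
```

```text
[0.4567 0.2547 0.0914] [[0.001, -0.9988, 0.0494], [-0.0005, 0.0494, 0.9988], [-1.0, -0.001, -0.0004]] 7.225 [0.2 0.5 0.3] 0.5025946039741555
```

>>> move_arm(series=[[[0, 0, 0, 0, -0.007, 0, 0.5], [0, 0, 0, 0, 0, 0, 0.1], [0, 0, 0, 0, 0, 0, 0.1], [0, 0, 0, 0, 0, 0, 0.1], [0, 0, 0, 0, 0, 0, 0.1], [0, 0, 0, 0, 0, 0, 0.1]]])

```text
time_s: 7.98
tcp_pos: [0.4567, 0.2543, 0.0914]
ee_rot: [[0.001, -0.999, 0.047], [-0.001, 0.047, 0.999], [-1.0, -0.001, -0.001]]
wrist_force: [-0.8, -0.5, -0.7]
gripper_width: 0.243
```

```bash
python3 st.py
```

```text
[0.4567 0.2543 0.0914] [[0.0008, -0.9989, 0.0473], [-0.0006, 0.0473, 0.9989], [-1.0, -0.0008, -0.0005]] 7.975 [-0.8 -0.5 -0.7] 0.2433481908666773
```

>>> move_arm(series=[[[0, 0, 0, 0, 0, 0.3, 0.1], [0, 0, 0, 0, 0, 0.5, 0.1], [0, 0, 0, 0, 0, 0.5, 0.1], [0, 0, 0, 0.33, -0.6, 0, 0.1], [0, 0, 0, 0.33, -0.6, 0, 0.1], [0, 0, 0, 0.33, -0.6, 0, 0.1], [0, 0, 0, 0.33, -0.6, 0, 0.1], [0, 0, 0, 0.33, -0.6, 0, 0.1], [0, 0, 0, 0.33, -0.6, 0, 0.1], [0, 0, 0, 0.33, -0.6, 0, 0.1], [0, 0, 0, 0.25, -0.45, 0, 0.1], [0, 0, 0, 0, 0, 0, 0.1], [0, 0, 0, 0, 0, 0, 0.1], [0, 0, 0, 0, 0, 0, 0.1]]])

```text
time_s: 9.72
tcp_pos: [0.6091, -0.0342, 0.1652]
ee_rot: [[-0.011, -0.999, 0.046], [-0.003, 0.046, 0.999], [-1.0, 0.011, -0.003]]
wrist_force: [-0.5, 0.1, -1.6]
gripper_width: 0.245
```

```bash
python3 st.py;python3 - <<'E'
from fit import *
for c in("top","scene"):
    p,d=viewer.capture(c); np.savez(f"{c}1.npz",p=p,d=d)
    cv2.imwrite(f"pics/{c}1.png",p[:,:,::-1])
E
python3 st.py
```

```text
[ 0.6091 -0.0342  0.1652] [[-0.0114, -0.9989, 0.0463], [-0.0028, 0.0463, 0.9989], [-0.9999, 0.0113, -0.0033]] 9.725 [-0.5  0.1 -1.6] 0.24491452854211948
[ 0.6092 -0.034   0.1654] [[-0.0109, -0.9989, 0.0459], [-0.0027, 0.0459, 0.9989], [-0.9999, 0.0108, -0.0032]] 9.825 [ 0.8 -0.  -2. ] 0.24364319755025474
```

```bash
python3 - <<'E'
from h import *
p=np.load("top1.npz")['p'];crop(p,240,130,360,200,6,"pics/t2.png")
p=np.load("scene1.npz")['p'];crop(p,220,170,340,300,5,"pics/s2.png")
E
```

```text
(no output)
```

View pics/t2.png

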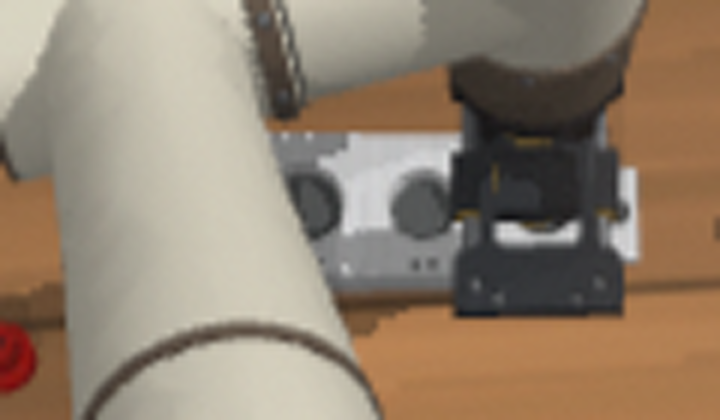

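View pics/s2.png

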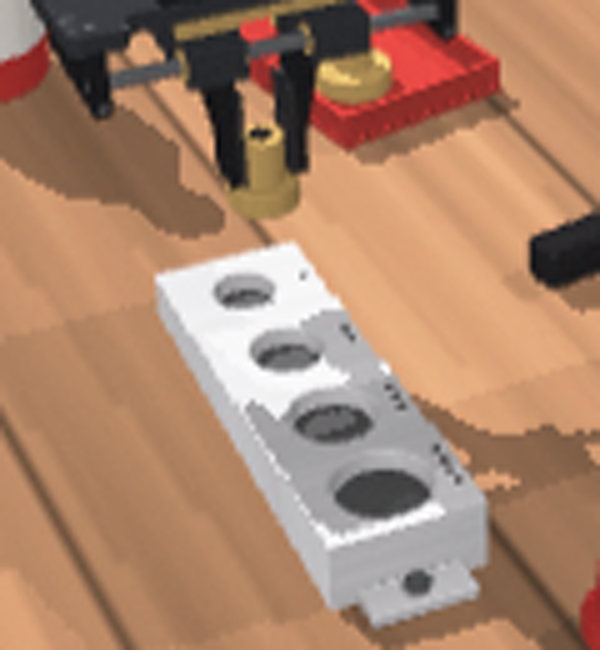

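>>> move_arm(series=[[[0.02, -0.08, 0, 0.15, -0.12, -0.3, 0.1], [0, 0, 0, 0, 0, -0.3, 0.1], [0, 0, 0, 0, 0, 0, 0.1], [0, 0, 0, 0, 0, 0, 0.1], [0, 0, 0, 0, 0, 0, 0.1]]])

```text
time_s: 10.45
tcp_pos: [0.619, -0.0383, 0.1315]
ee_rot: [[0.005, -0.999, 0.041], [0.001, 0.041, 0.999], [-1.0, -0.005, 0.001]]
wrist_force: [0.1, -0.2, -2.6]
gripper_width: 0.246
```

```bash
python3 st.py
```

```text
[ 0.619  -0.0383  0.1315] [[0.0049, -0.9992, 0.0408], [0.0005, 0.0408, 0.9992], [-1.0, -0.0049, 0.0007]] 10.45 [ 0.1 -0.2 -2.6] 0.24614935961120168
```

>>> move_arm(series=[[[0, 0.035, -0.057, -0.01, -0.05, -0.1, 0.1], [0, 0, 0, 0, 0, -0.1, 0.1], [0, 0, 0, 0, 0, 0, 0.1], [0, 0, 0, 0, 0, 0, 0.1], [0, 0, 0, 0, 0, 0, 0.1]]])

```text
time_s: 11.08
tcp_pos: [0.6187, -0.0415, 0.1197]
ee_rot: [[0.001, -0.999, 0.049], [0.001, 0.049, 0.999], [-1.0, -0.001, 0.001]]
wrist_force: [-0.3, -0.2, -2.4]
gripper_width: 0.246
```

```bash
python3 st.py
```

```text
[ 0.6187 -0.0415  0.1197] [[0.0014, -0.9988, 0.0492], [0.0007, 0.0492, 0.9988], [-1.0, -0.0014, 0.0008]] 11.075 [-0.3 -0.2 -2.4] 0.24567120638486026
```

>>> move_arm(series=[[[0, 0, 0, 0, 0, -0.02, 0.1], [0, 0, 0, 0, 0, -0.02, 0.1], [0, 0, 0, 0, 0, -0.02, 0.1], [0, 0, 0, 0, 0, -0.02, 0.1], [0, 0, 0, 0, 0, -0.02, 0.1]]])

```text
time_s: 11.7
tcp_pos: [0.6189, -0.0415, 0.1136]
ee_rot: [[0.002, -0.999, 0.049], [0.001, 0.049, 0.999], [-1.0, -0.002, 0.001]]
wrist_force: [-0.8, -0.2, -0.9]
gripper_width: 0.24
```

```bash
python3 st.py
```

```text
[ 0.6189 -0.0415  0.1136] [[0.002, -0.9988, 0.0492], [0.0008, 0.0492, 0.9988], [-1.0, -0.002, 0.0009]] 11.7 [-0.8 -0.2 -0.9] 0.24010163353771272
```

>>> move_arm(series=[[[0, 0.01, 0, -0.006, 0, -0.015, 0.1], [0, 0, 0, 0, 0, -0.015, 0.1], [0, 0, 0, 0, 0, -0.015, 0.1]]])

```text
time_s: 12.08
tcp_pos: [0.6185, -0.0415, 0.1113]
ee_rot: [[0.0, -0.999, 0.049], [0.0, 0.049, 0.999], [-1.0, -0.0, 0.0]]
wrist_force: [-2.3, -0.2, 5.2]
gripper_width: 0.247
```

```bash
python3 st.py
```

```text
[ 0.6185 -0.0415  0.1113] [[0.0003, -0.9988, 0.0488], [0.0005, 0.0488, 0.9988], [-1.0, -0.0003, 0.0005]] 12.075 [-2.3 -0.2  5.2] 0.24691724740159657
```

>>> move_arm(series=[[[0, 0, 0, 0, 0, -0.01, 0.1], [0, 0, 0, 0, 0, -0.01, 0.1]]])

```text
time_s: 12.32
tcp_pos: [0.6185, -0.0415, 0.1114]
ee_rot: [[0.001, -0.999, 0.048], [0.0, 0.048, 0.999], [-1.0, -0.001, 0.0]]
wrist_force: [-1.7, 0.6, 5.5]
gripper_width: 0.244
```

```bash
python3 st.py
```

```text
[ 0.6185 -0.0415  0.1114] [[0.0008, -0.9988, 0.0484], [0.0003, 0.0484, 0.9988], [-1.0, -0.0008, 0.0003]] 12.325 [-1.7  0.6  5.5] 0.2442378545711064
```

```bash
python3 - <<'E'
from fit import *
s=r.sense();t=s['tcp_pos']
p,d=viewer.capture("scene");np.savez("scene2.npz",p=p,d=d)
q=p.copy()
k=6;x0,y0,x1,y1=235,200,335,290
im=cv2.resize(q[y0:y1,x0:x1,::-1],None,fx=k,fy=k,interpolation=cv2.INTER_CUBIC)
def draw(X,col):
    u=((proj("scene",X)-[x0,y0]+.5)*k-.5);cv2.polylines(im,[np.round(u*8).astype(np.int32)],True,col,1,cv2.LINE_AA,3)
D=[.0312,.0362,.0412,.0462]
b=np.array([[618.0,-41.2],[620.9,18.7],[623.85,78.6],[626.8,138.5]])/1000
for i in range(4): draw(circ(*b[i],.024+.004*i,D[i]/2),(0,0,255))
c=(t[0]-.0005,t[1]+.0002)
draw(circ(*c,.024+.014,.0175),(0,255,0));draw(circ(*c,.0253,.0175),(0,255,0))
# tread outline
ex=np.array([.9988,-.049]);ey=np.array([.049,.9988])
for i in range(4):
    z=.024+.004*i
    draw([[*(b[i]+a*ex*.037+e*ey*.03),z] for a,e in((-1,-1),(1,-1),(1,1),(-1,1))],(255,0,0))
cv2.imwrite("pics/s3.png",im)
E
```

```text
(no output)
```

View pics/s3.png

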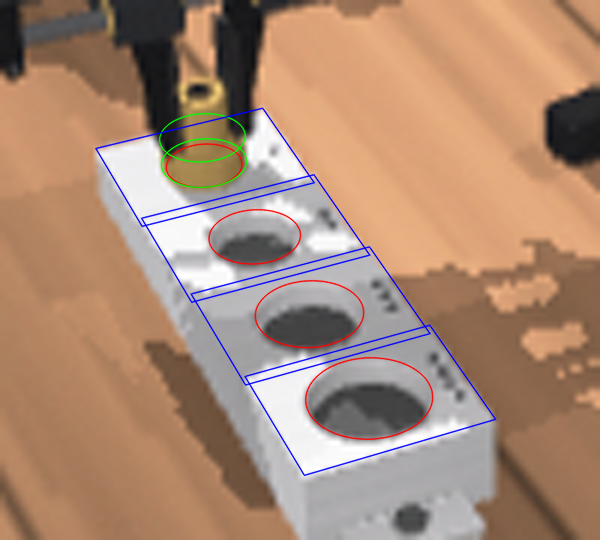

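>>> move_arm(series=[[[0, 0, 0, 0, 0, 0.1, 0.1], [0, 0, 0, 0, 0, 0.15, 0.1], [0, 0, 0, 0, 0, 0, 0.1], [0, 0, 0, 0.012, 0.24, 0, 0.1], [0, 0, 0, 0.012, 0.24, 0, 0.1], [0, 0, 0, 0.012, 0.24, 0, 0.1], [0, 0, 0, 0.012, 0.2, 0, 0.1], [0, 0, 0, 0, 0, 0, 0.1], [0, 0, 0, 0, 0, 0, 0.1], [0, 0, 0, 0, 0, 0, 0.1]]])

```text
time_s: 13.62
tcp_pos: [0.6214, 0.0188, 0.1251]
ee_rot: [[0.0, -0.999, 0.048], [0.001, 0.048, 0.999], [-1.0, -0.0, 0.001]]
wrist_force: [0.0, 0.6, -1.3]
gripper_width: 0.242
```

```bash
python3 st.py
```

```text
[0.6214 0.0188 0.1251] [[0.0, -0.9989, 0.0475], [0.0007, 0.0475, 0.9989], [-1.0, -0.0, 0.0007]] 13.625 [ 0.   0.6 -1.3] 0.24160939682425828
```

>>> move_arm(series=[[[0, 0, 0, 0, -0.005, -0.018, 0.1], [0, 0, 0, 0, 0, -0.018, 0.1], [0, 0, 0, 0, 0, -0.018, 0.1], [0, 0, 0, 0, 0, -0.018, 0.1], [0, 0, 0, 0, 0, -0.018, 0.1], [0, 0, 0, 0, 0, -0.018, 0.1], [0, 0, 0, 0, 0, -0.018, 0.1]]])

```text
time_s: 14.5
tcp_pos: [0.6213, 0.0173, 0.117]
ee_rot: [[-0.0, -0.999, 0.049], [0.001, 0.049, 0.999], [-1.0, 0.0, 0.001]]
wrist_force: [0.1, -0.2, -1.0]
gripper_width: 0.246
```

```bash
python3 st.py
```

```text
[0.6213 0.0173 0.117 ] [[-0.0001, -0.9988, 0.0494], [0.0007, 0.0494, 0.9988], [-1.0, 0.0001, 0.0007]] 14.5 [ 0.1 -0.2 -1. ] 0.24590393680511974
```

>>> move_arm(series=[[[0, 0, 0, 0, 0.02, 0, 0.1], [0, 0, 0, 0, 0, -0.012, 0.1], [0, 0, 0, 0, 0, -0.012, 0.1], [0, 0, 0, 0, 0, -0.012, 0.1]]])

```text
time_s: 15.0
tcp_pos: [0.6214, 0.0187, 0.1148]
ee_rot: [[0.0, -0.999, 0.049], [0.001, 0.049, 0.999], [-1.0, -0.0, 0.001]]
wrist_force: [-0.0, -0.5, -1.8]
gripper_width: 0.244
```

```bash
python3 st.py
```

```text
[0.6214 0.0187 0.1148] [[0.0001, -0.9988, 0.0491], [0.0007, 0.0491, 0.9988], [-1.0, -0.0001, 0.0007]] 15.0 [-0.  -0.5 -1.8] 0.2437268560086116
```

Already below tread level with no contact; continue gently.

>>> move_arm(series=[[[0, 0, 0, 0, 0, -0.012, 0.1], [0, 0, 0, 0, 0, -0.012, 0.1], [0, 0, 0, 0, 0, -0.012, 0.1], [0, 0, 0, 0, 0, -0.012, 0.1]]])

```text
time_s: 15.5
tcp_pos: [0.6214, 0.0186, 0.1117]
ee_rot: [[0.0, -0.999, 0.049], [0.001, 0.049, 0.999], [-1.0, 0.0, 0.001]]
wrist_force: [-0.9, -0.8, -2.2]
gripper_width: 0.242
```

```bash
python3 st.py
```

```text
[0.6214 0.0186 0.1117] [[0.0, -0.9988, 0.0492], [0.0007, 0.0492, 0.9988], [-1.0, 0.0, 0.0007]] 15.5 [-0.9 -0.8 -2.2] 0.24222770692098955
```

It's entering (3.7 mm below tread). Floor expected at TCP 105.4.

>>> move_arm(series=[[[0, 0, 0, 0, 0, -0.014, 0.1], [0, 0, 0, 0, 0, -0.014, 0.1], [0, 0, 0, 0, 0, -0.014, 0.1], [0, 0, 0, 0, 0, -0.014, 0.1], [0, 0, 0, 0, 0, -0.014, 0.1]]])

```text
time_s: 16.12
tcp_pos: [0.6214, 0.0186, 0.1072]
ee_rot: [[0.0, -0.999, 0.049], [0.001, 0.049, 0.999], [-1.0, -0.0, 0.001]]
wrist_force: [-0.3, 0.6, -2.0]
gripper_width: 0.245
```

```bash
python3 st.py
```

```text
[0.6214 0.0186 0.1072] [[0.0001, -0.9988, 0.0492], [0.0007, 0.0492, 0.9988], [-1.0, -0.0001, 0.0007]] 16.125 [-0.3  0.6 -2. ] 0.24522692267200386
```

>>> move_arm(series=[[[0, 0, 0, 0, 0, -0.012, 0.1], [0, 0, 0, 0, 0, -0.012, 0.1], [0, 0, 0, 0, 0, -0.012, 0.1], [0, 0, 0, 0, 0, -0.012, 0.1]]])

```text
time_s: 16.62
tcp_pos: [0.6214, 0.0187, 0.1054]
ee_rot: [[0.0, -0.999, 0.049], [0.0, 0.049, 0.999], [-1.0, -0.0, 0.0]]
wrist_force: [-2.8, 1.1, 3.7]
gripper_width: 0.241
```

```bash
python3 st.py
```

```text
[0.6214 0.0187 0.1054] [[0.0001, -0.9988, 0.0487], [0.0003, 0.0487, 0.9988], [-1.0, -0.0001, 0.0003]] 16.625 [-2.8  1.1  3.7] 0.2407130672498234
```

>>> move_arm(series=[[[0, 0, 0, 0, 0, -0.015, 0.1], [0, 0, 0, 0, 0, 0, 0.1], [0, 0, 0, 0, 0, 0, 0.5], [0, 0, 0, 0, 0, 0, 0.6], [0, 0, 0, 0, 0, 0, 0.6], [0, 0, 0, 0, 0, 0, 0.6], [0, 0, 0, 0, 0, 0, 0.6]]])

```text
time_s: 17.5
tcp_pos: [0.6223, 0.0188, 0.1049]
ee_rot: [[0.003, -0.999, 0.048], [0.001, 0.048, 0.999], [-1.0, -0.003, 0.001]]
wrist_force: [0.3, -0.0, -0.0]
gripper_width: 0.592
```

```bash
python3 st.py
```

```text
[0.6223 0.0188 0.1049] [[0.0026, -0.9988, 0.0483], [0.0007, 0.0483, 0.9988], [-1.0, -0.0025, 0.0008]] 17.5 [ 0.3 -0.  -0. ] 0.5916841556199184
```

Free; lift up and back out of the view.

>>> move_arm(series=[[[0, 0, 0, 0, 0, 0.15, 0.6], [0, 0, 0, 0, 0, 0.4, 0.6], [0, 0, 0, 0, 0, 0.6, 0.6], [0, 0, 0, 0, 0, 0.6, 0.6], [0, 0, 0, -0.5, 0, 0.6, 0.6], [0, 0, 0, -0.6, 0, 0, 0.6], [0, 0, 0, -0.6, 0, 0, 0.6], [0, 0, 0, -0.6, 0, 0, 0.6], [0, 0, 0, -0.4, 0, 0, 0.6], [0, 0, 0, 0, 0, 0, 0.6], [0, 0, 0, 0, 0, 0, 0.6], [0, 0, 0, 0, 0, 0, 0.6]]])

```text
time_s: 19.0
tcp_pos: [0.4573, 0.0184, 0.2579]
ee_rot: [[0.015, -0.999, 0.047], [0.004, 0.048, 0.999], [-1.0, -0.015, 0.004]]
wrist_force: [0.3, 0.5, 0.4]
gripper_width: 0.598
```

```bash
python3 st.py; python3 - <<'E'
from fit import *
for c in("top","scene"):
    p,d=viewer.capture(c);np.savez(f"{c}3.npz",p=p,d=d);cv2.imwrite(f"pics/{c}3.png",p[:,:,::-1])
crop(p,235,200,335,290,6,"pics/s4.png")
C=cloud("scene",d)
X=C[(abs(C[...,0]-.621)<.03)&(abs(C[...,1]-.0187)<.028)&(C[...,2]>.02)]
print(len(X),X[:,2].max(),np.histogram(X[:,2],np.arange(.02,.07,.004)))
E
```

```text
[0.4573 0.0184 0.2579] [[0.0153, -0.9988, 0.0475], [0.0036, 0.0476, 0.9989], [-0.9999, -0.0151, 0.0043]] 19.0 [0.3 0.5 0.4] 0.5982623221132068
370 0.05670815628130488 (array([  4, 172,  79,  18,   6,  13,  20,  12,  43,   3,   0,   0]), array([0.02 , 0.024, 0.028, 0.032, 0.036, 0.04 , 0.044, 0.048, 0.052,
       0.056, 0.06 , 0.064, 0.068]))
```

View pics/s4.png

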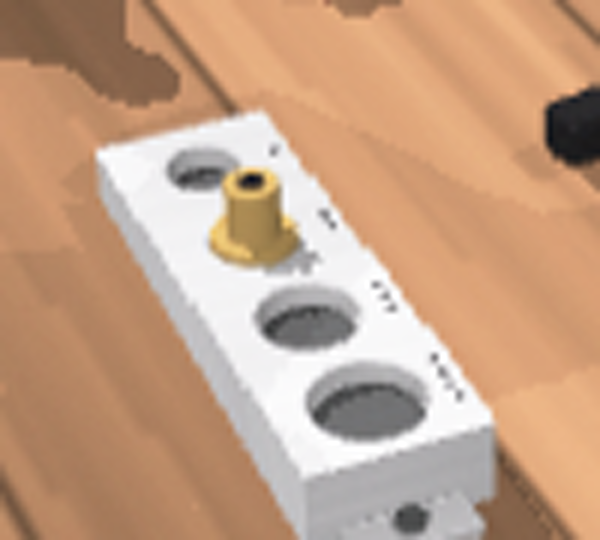

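View pics/scene3.png

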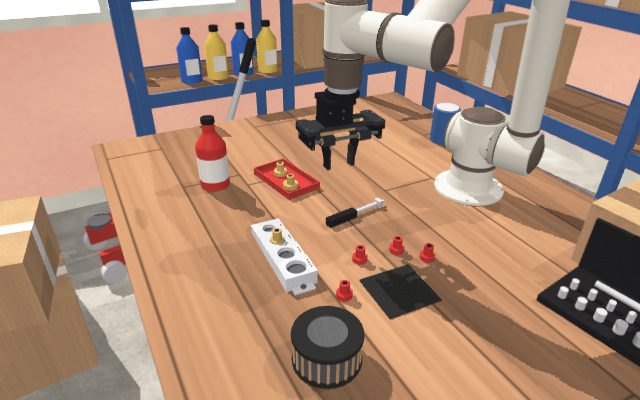

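The picture shows the disc seated upright in the two-dot bore, at crop (255,220). Its boss top is at about 56 mm, as expected. The other things have not moved.

```bash
python3 -c "
from station import r
print(r.finish_job())"
```

```text
the job is handed in; nothing more can be done
None
```

The brass disc from the mat is fully home in gauge step 2 (the 35 mm bore), released, and the job is handed in. The arm's clock stood at about 19 s.

- **Grasp:** I took the disc by its boss twice, with the jaws turned 90° between grips, so it was centred in both directions. The grasped position agreed with the cameras to about 0.5 mm.
- **Step 1:** It refused the disc. The disc stopped at tread level (TCP 111.4 mm) under about 7 N.
- **Step 2:** The disc went in at under 10 mm/s with no sign of contact. It stopped on the floor at TCP 105.4 mm, exactly 10 mm below tread level, under about 6 N. I pressed once more, commanding 0.9 mm down, and did not read the force during that press. I did not try steps 3 and 4.

**Last checks:**
- The boss top measured about 56 mm, which is the height expected when seated.
- The disc stands upright in the two-dot bore.
- The tray discs, red look-alikes and other bystanders look unmoved in the picture.
- The gripper is clear of everything.

**One disagreement:** Before the reach, the scene camera put the bore centres about 2 mm away from where the top camera put them. I took this as bias from the visible far wall of each bore and used the top camera's values. The overlay and the clean entry into step 2 bore that out.

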